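# Tip the sorted hardware into its pot and close it

### The job

Clear the small hardware into the aluminium pot: lift the pot's lid off and set it flat in the round lid holder, then carry the steel tray over by its handle and tip it so that the knobs and bushes in it slide off its open end into the pot, without picking them out of the tray with the fingers. Put every lead coupler that lies about on the trolley top into the pot as well. Finish with the empty tray set down flat on the trolley top and the lid back on the pot, fully seated, and leave the sensor puck where it is.

Things in the scene. Friction and masses are not known exactly. Their poses are not given: they have to be found in the camera images.
- pot: round open-topped aluminium parts pot, fixed to the trolley top: 112 mm outside, 104 mm inside, 75 mm high, inner floor 5 mm up. Origin at the centre of its underside, z up. Closed by the lid at the start
- holder: lid holder: low round white dish, fixed to the trolley top, 112 mm outside, 104 mm inside, 16 mm high, empty at the start. Origin at the centre of its underside, z up. It takes the lid just as the pot does
- lid: loose grey plug lid, about 100 g: a disc 118 mm across and 6 mm thick with a plug 92 mm across and 10 mm deep below it and a knob on top. Origin at the centre of the plug's underside, z up; seated, its origin is 65 mm above the pot's origin, or 6 mm above the holder's (the disc rests on the rim, the plug inside with 6 mm play all round). Pieces heaped higher than 65 mm in the pot would keep it from seating
- lid_knob (a point): gripping point on the lid's knob, on the lid's axis, 38 mm above the lid's origin (22 mm above the disc's top face). The knob is black, round, 24 mm across and 30 mm high; its top is 8 mm above this point
- tray: small loose polished steel tipping tray, 160 g or so, 110 mm long (its x) and 80 mm wide (its y), walls 3 mm thick and 24 mm high on three sides, floor 3 mm thick; the front end (its -x side) is open, and the pieces slide off there. Origin at the centre of its underside, z up. It is slippery: pieces start to slide at about 11 to 17 degrees of tilt
- tray_grip (a point): centre of the tray's bridge handle: a level black bar 14 mm by 14 mm in section, running along the tray's y across its whole width above its middle, 63 mm above the underside (bar's lower face 56 mm, top 70 mm); free underneath
- tray_lip (a point): middle of the tray's open front edge, on the floor's upper face: 55 mm in front (-x) of the tray's origin and 3 mm above its underside
- knob_0_c (a point): black thumb knob with a short steel thread, standing on its head (20 mm across, head 18 mm high, 29 mm with the thread), one of the pieces that start in the tray; absent in some starts. Point on its axis half-way up the head, 9 mm above the underside; z along the thread
- knob_1_c (a point): black thumb knob with a short steel thread, standing on its head (17 mm across, head 18 mm high, 29 mm with the thread), one of the pieces that start in the tray; absent in some starts. Point on its axis half-way up the head, 9 mm above the underside; z along the thread
- knob_2_c (a point): black thumb knob with a short steel thread, standing on its head (20 mm across, head 18 mm high, 29 mm with the thread), one of the pieces that start in the tray; absent in some starts. Point on its axis half-way up the head, 9 mm above the underside; z along the thread
- bush_0_c (a point): white-clear plastic bush, a short round plug 26 mm across and 12 mm high, one of the pieces that start in the tray; absent in some starts. Point at its centre; z is its axis
- bush_1_c (a point): white-clear plastic bush, a short round plug 26 mm across and 12 mm high, one of the pieces that start in the tray; absent in some starts. Point at its centre; z is its axis
- coupler_0_c (a point): red lead coupler, a loose lying sleeve 42 mm long (its y) and 12 mm wide and high, lying on the trolley top; absent in some starts. Point at its centre; grip it across its 12 mm
- coupler_1_c (a point): black lead coupler, a loose lying sleeve 42 mm long (its y) and 12 mm wide and high, lying on the trolley top; absent in some starts. Point at its centre; grip it across its 12 mm
- coupler_2_c (a point): blue lead coupler, a loose lying sleeve 42 mm long (its y) and 12 mm wide and high, lying on the trolley top; absent in some starts. Point at its centre; grip it across its 12 mm
- coupler_3_c (a point): red lead coupler, a loose lying sleeve 42 mm long (its y) and 12 mm wide and high, lying on the trolley top; absent in some starts. Point at its centre; grip it across its 12 mm
- detector: bystander: black optical power sensor puck, 48 mm across and 26 mm high, loose; origin at the centre of its underside

How it is judged:
By the outcome, as a careful person would: the job done as asked, in the order asked, and still so for the second after the job is handed in, with the robot touching nothing.
Of knob_0, knob_1, knob_2, bush_0, bush_1 only 3 to 5 are there at a start; the rules pass over those that are not, and their reading is None.
Of coupler_0, coupler_1, coupler_2, coupler_3 only 2 to 4 are there at a start; the rules pass over those that are not, and their reading is None.
At some moment in a run one of coupler_0, coupler_1, coupler_2, coupler_3 may be knocked a few centimetres aside while the robot is not near it.
It also fails if it takes over 210 s, if anything falls off the work surface, if the arm or the gripper's body presses on something with over 40 N, if the wrist force passes 120 N, or if a joint passes its speed limit or range.

### The arm

A 7-joint arm with a two-finger parallel gripper is mounted at the origin on a cart in front of the work surface, level with it; the furniture and walls round the work are solid. World frame = base frame: x ahead of the robot, y to its left, z up, the work surface at z = 0. Lengths are in m, angles in rad, forces in N, time in s.
With the tool pointing down it reaches from about 0.425 to 0.875 m from the base axis. Payload 9.9 kg.
Tool frame: the origin (TCP) lies on the centre line of the jaws, within the pads' length; the fingertips stand 11 mm ahead of it and the grasp point (between the pads) lies 8 mm behind it; x points along the fingers, y is the direction in which the jaws open and shut, and the axes are right-handed (so a half turn about x gives the same grasp; the last joint's range is limited). The gripper opens to 85 mm and grips with 20 to 120 N. Pads are 22 mm wide; open, the fingers measure 114 mm over their backs; the gripper's body (76 mm by 85 mm) begins 54 mm behind the grasp point. The pads swing forward as they close: fully open they stand 13 mm farther back than shut.
Start: joints at [1.118, 0.576, 0.025, 1.437, -0.015, 1.129, -0.057], TCP at [0.243, -0.63, 0.242] pointing down, gripper open.
Joint ranges: [-2.76, 2.76], [-0.34, 2.15], [-1.52, 1.57], [0.19, 2.46], [-1.09, 4.23], [0.17, 1.99], [-2.82, 2.82]. Speed limits (rad/s): [2.22, 2.22, 3.01, 3.01, 3.14, 3.14, 3.14].

### API

Orientations are given as a unit quaternion [w, x, y, z].
In Python, from bench import * gives the robot as it stands. Calls block until the motion is done:
- reach(position, orientation): joint-space move of the TCP to a pose.
- move_straight(position, ori=None, feed=0.15, max_force=None): straight line of the TCP; ori=None keeps the orientation; feed is the mean speed in m/s. With max_force (N) it stops when the force on the tool has changed by that much, and returns True; else False.
- move_joints(angles): joint-space move.
- command_gripper(opening, squeeze=None): finger opening in m; squeeze is the grip in N (None keeps the last); returns when the fingers have stopped.
- dwell(seconds).
- solve_ik(position, orientation): joint angles nearest the present ones, or None.
- read_camera(name): name is "scene" or "top" or "wrist"; returns a dict with "frame" (384x512x3 uint8, red, green, blue), "depth" (384x512 float32, m along the optical axis (not along the pixel's ray), 0 where there is no reading), "camera_matrix" (3x3 intrinsics, pixels), "dist" ([k1, k2, p1, p2, k3] as OpenCV has them; the pictures are not rectified), "R" (3x3) and "t" (3): a world point X has camera coordinates R X + t. Camera axes: x right, y down, z forward; pixel columns grow to the right and rows downward; lengths in m; the calibration is good to about 2 mm. A picture is of the moment at which its call begins.
A pose or a line that the arm cannot do raises MotionError and nothing moves.
- finish_job(): hands the job in, once; it reports no verdict.
Trained networks look in the newest picture that a camera, given by its name, has taken for a name from the list of things; names that differ only in an ending like _2 or _b are one class to them, and where a whole thing is asked for, a point or a joint stands for the part that bears it (a point fixed in the world has none). Each returns a list of dicts, best first, with "conf" (0 to 1); they miss things now and then, are a little off and sometimes report something else, mostly with a low value. They report only what shows in the picture. A call takes as long as a camera call.
- cut_out(camera, thing): "mask" (384x512 bool, what is visible of it).
- pinpoint(camera, thing): "at" ([x, y, z] in m, in world coordinates, good to about 4 mm: a listed point, or the origin of a listed thing).
Readings, each from a call of its own:
- read_time_s(): time.
- read_joints(): joint angles.
- read_dq(): joint speeds.
- read_tau(): joint torques, N m.
- read_ee_pos(): TCP position.
- read_ee_rot(): TCP orientation.
- read_force(): force on the tool from outside, world axes, zero at the start.
- read_wrist_torque(): the same for the moment, N m.
- read_gripper_width(): finger opening in m.
Only numpy, scipy, OpenCV 4.12 (cv2) and the standard library are available. Lean on these libraries where they do the work, as an engineer would, in place of code of your own. Each camera call takes 0.05 s, during which the arm holds its last target.

## Working session

There is one attempt and no reset: what is moved stays moved. The work goes in short steps, each a Python script; the robot and the scene stay as the last script left them, time stands still between calls to the robot, and variables do not carry over. Pictures are saved under pics/ and viewed, and the job is handed in when it is done.

```bash
ls; mkdir -p pics; python3 - <<'E'
from bench import *
import cv2
for n in ["scene","top","wrist"]:
    c=read_camera(n); cv2.imwrite(f"pics/a_{n}.png",c["frame"][:,:,::-1])
    print(n,c["R"].round(3).tolist(),c["t"].round(3))
print(read_time_s(),read_ee_pos(),read_ee_rot(),read_gripper_width(),read_force())
for cam in ["top","scene"]:
  for th in ["pot","holder","lid","lid_knob","tray","tray_grip","tray_lip","knob_0_c","bush_0_c","coupler_0_c","coupler_1_c","coupler_2_c","detector"]:
    print(cam,th,[(d["at"].round(3).tolist() if hasattr(d["at"],'round') else d["at"],round(d["conf"],2)) for d in pinpoint(cam,th)])
E
```

```text
pics
scene [[0.706, -0.708, -0.019], [-0.425, -0.402, -0.811], [0.567, 0.58, -0.585]] [-0.42   0.295  0.653]
top [[-0.006, -0.999, -0.032], [-0.994, 0.01, -0.104], [0.105, 0.031, -0.994]] [-0.045  0.547  0.882]
wrist [[0.361, -0.933, -0.002], [-0.882, -0.342, 0.323], [-0.302, -0.115, -0.946]] [-0.674 -0.042  0.382]
0.15 [ 0.24319681 -0.6293151   0.24163859] [-0.1292141  -0.69500675 -0.13008965  0.69523091] 0.08551425231388422 [-0.16590841 -0.02783597  0.85060517]
top pot [([0.438, -0.0927, 0.0611], 0.36)]
top holder [([0.6302, -0.1635, 0.001], 0.83)]
top lid [([0.6403, 0.082, 0.0699], 0.58)]
top lid_knob [([0.6398, 0.0802, 0.1009], 0.7)]
top tray [([0.4406, -0.0935, -0.0015], 0.72)]
top tray_grip [([0.4348, -0.0932, 0.0608], 0.88)]
top tray_lip [([0.4161, -0.1471, 0.0012], 0.58)]
top knob_0_c [([0.4492, -0.0637, 0.0107], 0.47)]
top bush_0_c [([0.4598, -0.1, 0.0086], 0.51), ([0.4392, -0.0907, -0.0032], 0.4)]
top coupler_0_c [([0.3818, -0.2285, 0.0028], 0.61)]
top coupler_1_c [([0.4895, -0.2333, 0.0094], 0.52)]
top coupler_2_c []
top detector [([0.6609, -0.062, 0.0007], 0.84), ([0.4581, -0.1012, 0.0094], 0.66), ([0.4437, -0.1256, 0.0125], 0.34), ([0.4373, -0.0947, 0.0618], 0.29)]
scene pot [([0.6402, 0.0784, -0.0007], 0.75), ([0.6641, -0.0624, -0.0012], 0.52)]
scene holder [([0.6309, -0.1615, -0.0011], 0.72)]
scene lid []
scene lid_knob [([0.639, 0.079, 0.0971], 0.91)]
scene tray [([0.4357, -0.0938, 0.0018], 0.91)]
scene tray_grip [([0.4377, -0.0942, 0.0605], 0.94), ([0.6411, 0.0844, 0.0634], 0.33)]
scene tray_lip [([0.4199, -0.1423, -0.0002], 0.63)]
scene knob_0_c [([0.4492, -0.0663, 0.0159], 0.63)]
scene bush_0_c [([0.4561, -0.0992, 0.0113], 0.56)]
scene coupler_0_c [([0.3795, -0.2228, 0.0054], 0.43)]
scene coupler_1_c [([0.4858, -0.2286, 0.0049], 0.4), ([0.6656, -0.0661, 0.0022], 0.3)]
scene coupler_2_c []
scene detector [([0.6664, -0.062, -0.0015], 0.53)]
```

View pics/a_top.png

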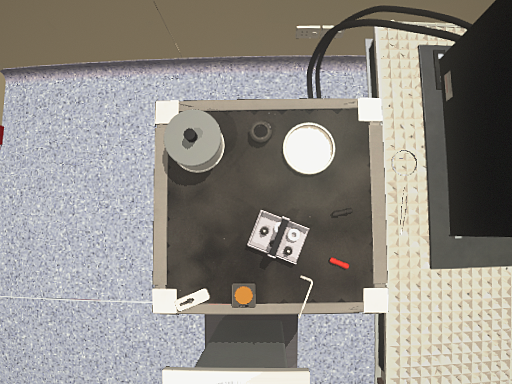

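View pics/a_scene.png

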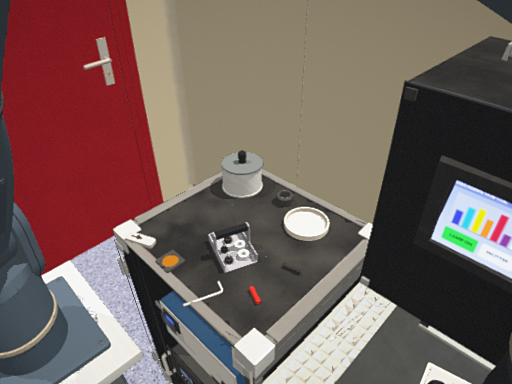

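View pics/a_wrist.png

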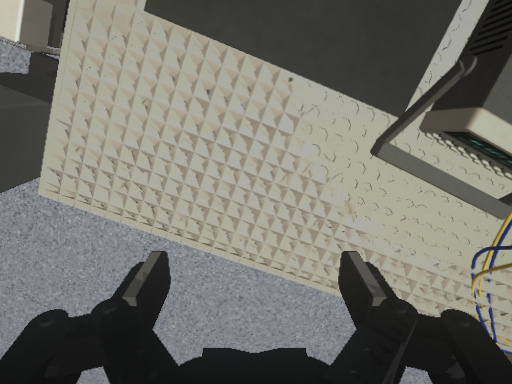

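```bash
cat > h.py <<'E'
from bench import *
import numpy as np, cv2
from scipy.spatial.transform import Rotation as Ro
DOWN=np.array([0,0,-1.])
def quat(x,y):
    x=np.asarray(x,float);x/=np.linalg.norm(x);y=np.asarray(y,float);y-=x*(x@y);y/=np.linalg.norm(y)
    q=Ro.from_matrix(np.stack([x,y,np.cross(x,y)],1)).as_quat();return [float(v) for v in q[[3,0,1,2]]]
def qd(a): return quat(DOWN,[np.cos(a),np.sin(a),0])
def cloud(c):
    d=c["depth"];h,w=d.shape
    u,v=np.meshgrid(np.arange(w),np.arange(h))
    p=cv2.undistortPoints(np.stack([u,v],-1).reshape(-1,1,2).astype(np.float64),np.array(c["camera_matrix"]),np.array(c["dist"])).reshape(h,w,2)
    X=np.concatenate([p*d[...,None],d[...,None]],-1)
    return (X-np.array(c["t"]))@np.array(c["R"])   # R^T(X-t)
def proj(c,P):
    P=np.atleast_2d(np.asarray(P,float))
    return cv2.projectPoints(P,cv2.Rodrigues(np.array(c["R"]))[0],np.array(c["t"],float),np.array(c["camera_matrix"]),np.array(c["dist"]))[0][:,0]
def save(c,name,box=None,s=1):
    f=c["frame"][:,:,::-1]
    if box: x0,y0,x1,y1=box; f=f[y0:y1,x0:x1]
    cv2.imwrite(f"pics/{name}.png",cv2.resize(f,None,fx=s,fy=s,interpolation=cv2.INTER_CUBIC))
def pp(cam,th):
    return [(np.array(d["at"]).round(4).tolist(),round(d["conf"],2)) for d in pinpoint(cam,th)]
def tcp_at(grasp,x=DOWN): # tcp position for a wanted grasp point
    return list(np.asarray(grasp,float)+0.008*np.asarray(x)/np.linalg.norm(x))
E
python3 - <<'E'
from h import *
for n,box,s in [("top",(150,90,390,320),2.5),("scene",(110,140,380,340),2.5)]:
    c=read_camera(n); save(c,f"b_{n}",box,s)
    W=cloud(c)
    m=(W[...,0]>.36)&(W[...,0]<.52)&(W[...,1]>-.18)&(W[...,1]<-.02)&(W[...,2]>.05)&(W[...,2]<.09)
    P=W[m]; print(n,len(P),P[:,2].mean())
    r=cv2.minAreaRect(P[:,:2].astype(np.float32)*1000);print("bar",r)
    for th in ["coupler_0_c","coupler_1_c"]:
        for d in cut_out(n,th):
            M=d["mask"]; Q=W[M&(c["depth"]>0)]; 
            if len(Q)<5: continue
            print(n,th,d["conf"],M.sum(),Q.mean(0).round(4),cv2.minAreaRect(Q[:,:2].astype(np.float32)*1000))
    # holder ring and pot
    for nm,lo,hi,cx,cy in [("holder",.012,.02,.63,-.163),("lid",.072,.088,.64,.08),("knob",.104,.12,.64,.08),("det",.02,.03,.663,-.062)]:
        m=(np.hypot(W[...,0]-cx,W[...,1]-cy)<.08)&(W[...,2]>lo)&(W[...,2]<hi);Q=W[m]
        if len(Q)>4: print(nm,len(Q),Q.mean(0).round(4),[np.array(t).round(1).tolist() for t in cv2.minEnclosingCircle(Q[:,:2].astype(np.float32)*1000)])
E
```

```text
top 308 0.07003069121100543
bar ((438.70697021484375, -95.80005645751953), (15.080790519714355, 83.92267608642578), 67.82249450683594)
top coupler_0_c 0.25 352 [0.5974 0.0533 0.0338] ((602.09716796875, 60.468772888183594), (37.30217361450195, 103.8206558227539), 27.68332862854004)
holder 300 [ 0.6285 -0.1634  0.016 ] [[627.9, -163.4], 55.6]
lid 2422 [0.6393 0.0779 0.0812] [[639.8, 78.5], 59.4]
knob 121 [0.639  0.0778 0.1107] [[639.6, 78.0], 12.1]
det 350 [ 0.6634 -0.0602  0.0243] [[664.3, -60.0], 23.7]
scene 325 0.06708136742001872
bar ((437.32818603515625, -95.77389526367188), (16.942852020263672, 84.19422149658203), 68.61898040771484)
scene coupler_0_c 0.58 114 [ 0.3797 -0.2252  0.0102] ((382.4978942871094, -224.4259033203125), (43.94898986816406, 14.361929893493652), 67.15422821044922)
scene coupler_0_c 0.15 1251 [ 0.4345 -0.1032  0.0242] ((454.47869873046875, -88.2491455078125), (147.18263244628906, 110.96913146972656), 64.51469421386719)
scene coupler_1_c 0.51 100 [ 0.4868 -0.2347  0.0083] ((492.0487976074219, -232.92454528808594), (20.718727111816406, 37.08040237426758), 12.81071662902832)
holder 254 [ 0.6245 -0.167   0.0158] [[626.2, -163.2], 57.3]
lid 739 [0.6317 0.07   0.0816] [[639.5, 76.6], 60.4]
knob 52 [0.6383 0.0757 0.1106] [[640.6, 79.1], 14.4]
det 167 [ 0.6612 -0.062   0.025 ] [[663.9, -61.0], 24.7]
```

View pics/b_top.png

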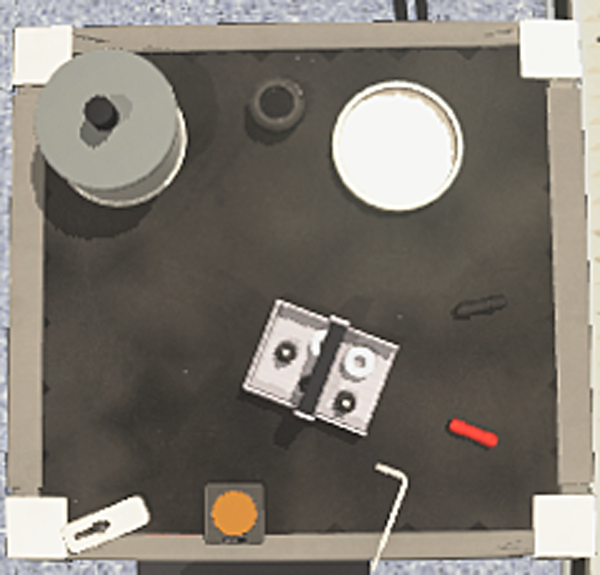

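View pics/b_scene.png

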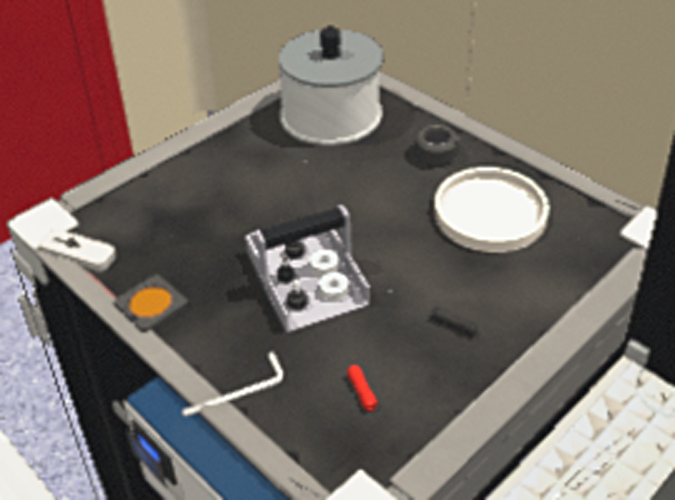

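```bash
cat >> h.py <<'E'
POT=np.array([.640,.078]);HOLD=np.array([.629,-.1633]);TRAY=np.array([.4385,-.0958]);TYAW=np.radians(68.2)
def tip_pose(psi,th,lip,sgn):
    R=Ro.from_euler('ZY',[psi,-th]).as_matrix()
    g=np.asarray(lip)+R@np.array([.055,0,.060])
    x=R@[0,0,-1.];y=sgn*R@[1.,0,0]
    return tcp_at(g,x),quat(x,y)
E
python3 - <<'E'
from h import *
def sj(p,q):
    j=solve_ik(p,q); return None if j is None else np.array(j).round(2).tolist()
for a in range(0,360,30):
    A=np.radians(a)
    print(a,'lid',sj(tcp_at([*POT,.105]),qd(A)), 'hold',sj(tcp_at([*HOLD,.046]),qd(A)))
for s in (0,np.pi): print('tray',sj(tcp_at([*TRAY,.063]),qd(TYAW+s)),sj(tcp_at([*TRAY,.2]),qd(TYAW+s)))
print('red',[sj(tcp_at([.381,-.225,.01]),qd(np.radians(67+90+s))) for s in (0,180)])
for psi in range(0,360,20):
  for sg in (1,-1):
    out=[]
    for th in (0,20,40,55):
        P=np.radians(psi); lip=[POT[0]+.012*np.cos(P),POT[1]+.012*np.sin(P),.09]
        out.append(sj(*tip_pose(P,np.radians(th),lip,sg)))
    if all(o is not None for o in out): print(psi,sg,out)
E
```

```text
0 lid [0.04, 0.7, -0.39, 1.67, 0.33, 0.84, -0.49] hold [0.36, 0.77, -0.3, 1.7, 0.32, 0.72, -0.1]
30 lid [0.11, 0.72, -0.51, 1.67, 0.43, 0.87, -0.06] hold [0.43, 0.78, -0.41, 1.7, 0.43, 0.75, 0.33]
60 lid [0.17, 0.74, -0.63, 1.67, 0.53, 0.91, 0.39] hold [0.49, 0.8, -0.52, 1.7, 0.53, 0.79, 0.76]
90 lid [0.24, 0.77, -0.75, 1.67, 0.62, 0.95, 0.83] hold [0.55, 0.83, -0.63, 1.69, 0.62, 0.83, 1.21]
120 lid [0.39, 0.89, -1.08, 1.66, 0.86, 1.13, 1.16] hold [0.82, 1.11, -1.3, 1.68, 1.12, 1.28, 1.37]
150 lid [0.46, 1.01, -1.3, 1.66, 1.01, 1.29, 1.58] hold [0.82, 1.11, -1.3, 1.68, 1.12, 1.28, 1.89]
180 lid [0.46, 1.01, -1.3, 1.66, 1.01, 1.29, 2.1] hold [-0.08, 0.81, 0.46, 1.72, -0.5, 0.73, -2.51]
210 lid [-0.36, 0.7, 0.27, 1.69, -0.25, 0.79, -2.59] hold [-0.01, 0.79, 0.33, 1.72, -0.37, 0.7, -2.1]
240 lid [-0.26, 0.68, 0.1, 1.69, -0.09, 0.78, -2.21] hold [0.07, 0.77, 0.19, 1.71, -0.21, 0.68, -1.72]
270 lid [-0.18, 0.68, -0.02, 1.68, 0.01, 0.78, -1.78] hold [0.16, 0.76, 0.04, 1.71, -0.05, 0.67, -1.35]
300 lid [-0.11, 0.68, -0.14, 1.68, 0.12, 0.79, -1.35] hold [0.23, 0.76, -0.07, 1.71, 0.08, 0.68, 
[... 4947 characters left out ...]
7], [-0.26, 0.57, -0.05, 1.78, 0.53, 0.67, -1.39], [-0.86, 0.64, 0.57, 2.02, 0.91, 0.38, -1.97], [0.09, 1.02, -1.29, 2.11, 1.7, 1.9, -2.58]]
320 -1 [[0.48, 0.99, -1.3, 1.48, 0.96, 1.39, 1.58], [0.41, 0.89, -1.29, 1.76, 1.26, 1.35, 1.21], [-0.22, 0.59, -0.42, 2.0, 1.34, 0.91, 0.84], [-0.37, 0.68, -0.42, 2.12, 1.57, 1.18, 0.46]]
340 1 [[0.04, 0.72, -0.33, 1.46, 0.26, 1.01, -0.7], [-0.17, 0.55, -0.13, 1.82, 0.53, 0.55, -1.05], [0.36, 0.84, -1.29, 2.12, 1.69, 1.31, -2.12], [0.22, 0.95, -1.3, 2.32, 1.92, 1.68, -2.44]]
340 -1 [[0.44, 1.01, -1.3, 1.44, 0.97, 1.41, 1.92], [0.45, 0.87, -1.29, 1.8, 1.27, 1.2, 1.54], [0.02, 0.57, -0.64, 2.13, 1.65, 0.8, 0.91], [0.22, 0.95, -1.3, 2.32, 1.92, 1.68, 0.7]]
```

```bash
python3 - <<'E'
from h import *
move_straight([.42,-.2,.27],feed=.25)
print(read_joints(),read_time_s())
q=qd(np.radians(270))
reach(tcp_at([*POT,.20]),q); print(np.round(read_joints(),2))
c=read_camera("wrist"); save(c,"c_wrist"); print(pp("wrist","lid_knob"))
W=cloud(c);m=(np.hypot(W[...,0]-.64,W[...,1]-.078)<.03)&(W[...,2]>.105)&(W[...,2]<.12);Q=W[m]
print(len(Q),cv2.minEnclosingCircle(Q[:,:2].astype(np.float32)*1000) if len(Q) else 0, read_ee_pos())
E
```

```text
[ 0.42998704  0.23778076 -0.10675152  1.92122568  0.03049988  0.98435874
 -0.89406362] 3.7583
[-0.11  0.57 -0.14  1.59  0.09  0.99 -1.85]
[([0.6365, 0.0793, 0.101], 0.95)]
724 ((641.2766723632812, 78.70743560791016), 11.998495101928711) [0.64005312 0.07594097 0.19261616]
```

View pics/c_wrist.png

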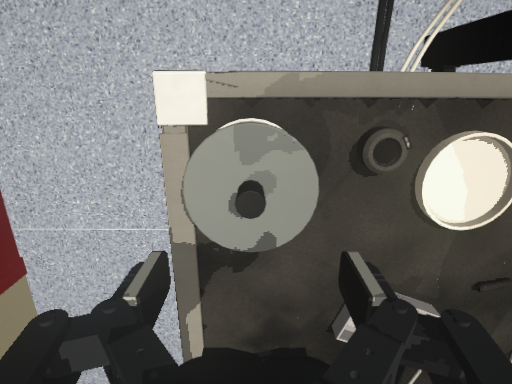

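```bash
python3 - <<'E'
from h import *
hit=move_straight(tcp_at([.6403,.078,.105]),feed=.1,max_force=15); print(hit,read_ee_pos())
command_gripper(0.0,50); print(read_gripper_width(),read_force())
hit=move_straight(tcp_at([.6403,.078,.20]),feed=.12); print(read_gripper_width(),read_force(),read_ee_pos())
move_straight(tcp_at([*HOLD,.16]),feed=.2)
c=read_camera("wrist"); save(c,"d_wrist"); c=read_camera("top"); save(c,"d_top",(150,90,390,320),2.5)
print(pp("wrist","holder"),pp("top","holder"),read_ee_pos(),read_time_s())
W=cloud(c);m=(np.hypot(W[...,0]-.64,W[...,1]-.078)<.075)&(W[...,2]>.06)&(W[...,2]<.085);Q=W[m]
print("pot rim",cv2.minEnclosingCircle(Q[:,:2].astype(np.float32)*1000),Q[:,2].mean())
E
```

```text
False [0.64075614 0.07808123 0.09765897]
0.0223506350910036 [-1.16451027 -0.1051675   4.55781982]
0.02225490201762375 [-0.32327422 -1.10369953 -1.41659439] [0.6397767  0.07787014 0.19112078]
[] [([0.626, -0.1617, 0.0003], 0.72)] [ 0.62928323 -0.16216488  0.15219517] 9.4333
pot rim ((636.8375854492188, 79.39068603515625), 56.72407531738281) 0.07189417585433573
```

View pics/d_wrist.png

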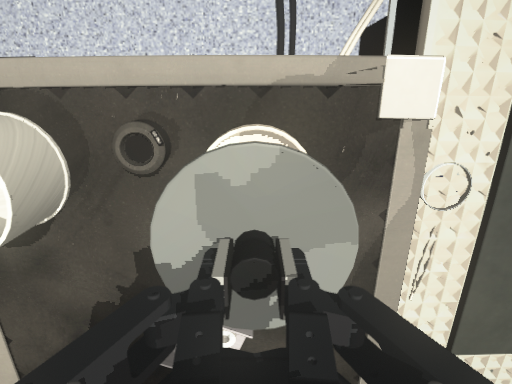

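View pics/d_top.png

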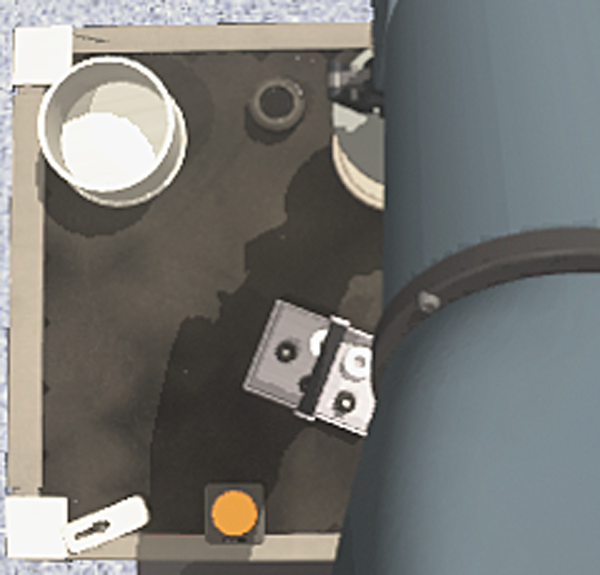

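```bash
python3 - <<'E'
from h import *
move_straight(tcp_at([.6285,-.163,.07]),feed=.12)
hit=move_straight(tcp_at([.6285,-.163,.0445]),feed=.04,max_force=8); print(hit,read_ee_pos(),read_force())
command_gripper(0.05); print(read_gripper_width(),read_force())
command_gripper(0.085)
move_straight(tcp_at([.6285,-.163,.17]),feed=.15)
c=read_camera("wrist");save(c,"e_wrist")
W=cloud(c);
for lo,hi,r in((.018,.027,.075),(.047,.057,.03)):
    m=(np.hypot(W[...,0]-.6285,W[...,1]+.163)<r)&(W[...,2]>lo)&(W[...,2]<hi);Q=W[m]
    print(cv2.minEnclosingCircle(Q[:,:2].astype(np.float32)*1000),Q[:,2].mean(),Q[:,2].std(), np.linalg.lstsq(np.c_[Q[:,:2],np.ones(len(Q))],Q[:,2],rcond=None)[0].round(4))
print(read_time_s())
E
```

```text
True [ 0.62813134 -0.16294185  0.03836198] [-1.90421394 -0.21757057  7.66167757]
0.050285615004027694 [-0.19614823 -0.44424528 -0.11619961]
((628.923583984375, -163.15135192871094), 58.74729537963867) 0.022379934515217564 0.0007228642476765304 [-0.0008  0.0002  0.0229]
((628.8644409179688, -163.4053497314453), 11.916104316711426) 0.05211774752520658 0.001002852097673549 [-0.0428 -0.0103  0.0774]
12.7583
```

View pics/e_wrist.png

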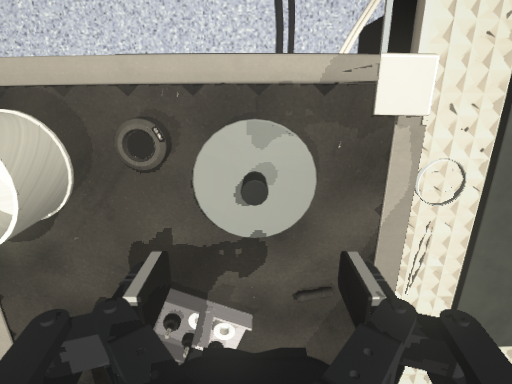

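```bash
python3 - <<'E'
from h import *
move_straight(tcp_at([.60,-.15,.22]),feed=.2)
reach(tcp_at([*TRAY,.19]),qd(TYAW+np.pi)); print(np.round(read_joints(),2),read_ee_pos())
for cam in("wrist","scene"):
    c=read_camera(cam);save(c,"f_"+cam)
    W=cloud(c);m=(np.hypot(W[...,0]-TRAY[0],W[...,1]-TRAY[1])<.06)&(W[...,2]>.06)&(W[...,2]<.08);Q=W[m]
    print(len(Q),cv2.minAreaRect(Q[:,:2].astype(np.float32)*1000),Q[:,2].mean(),pp(cam,"tray_grip"),pp(cam,"tray_lip"))
E
```

```text
[ 0.16  0.32 -0.07  2.09  0.03  0.73 -1.88] [ 0.43900594 -0.09586425  0.18169414]
1484 ((438.6482238769531, -94.41716003417969), (14.73543643951416, 84.26992797851562), 68.63867950439453) 0.07010559065282818 [([0.4398, -0.0971, 0.0636], 0.63)] [([0.4156, -0.1479, 0.004], 0.98)]
288 ((437.28839111328125, -95.3548812866211), (16.979764938354492, 83.50468444824219), 68.4067153930664) 0.0686084202300392 [([0.3811, -0.2226, 0.0005], 0.65), ([0.4368, -0.0955, 0.0637], 0.59)] []
```

View pics/f_wrist.png

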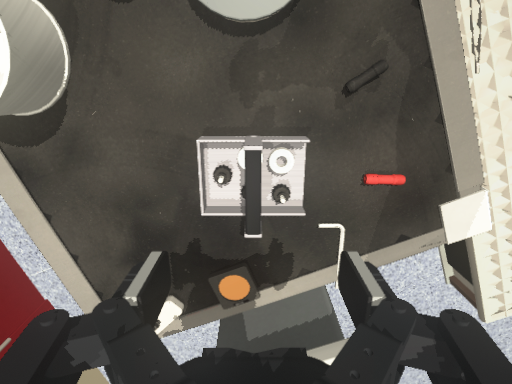

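View pics/f_scene.png

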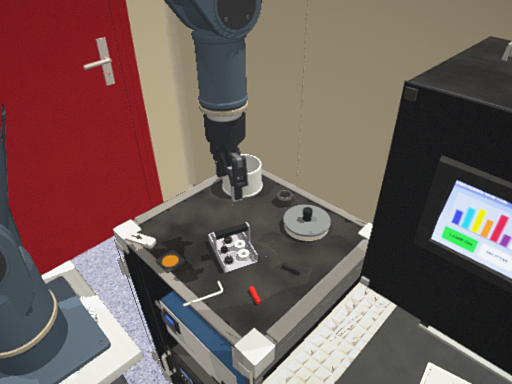

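```bash
cat >> h.py <<'E'
POT=np.array([.638,.0788])
def tray_go(psi,thd,lip,feed=.12): 
    p,q=tip_pose(psi,np.radians(thd),lip,-1); return move_straight(p,q,feed=feed)
E
python3 - <<'E'
from h import *
q=qd(TYAW+np.pi); T=[.4386,-.095]
hit=move_straight(tcp_at([*T,.0635]),feed=.12,max_force=15); print(hit,read_ee_pos())
command_gripper(0.0,80); print(read_gripper_width(),read_force())
move_straight(tcp_at([*T,.10]),q,feed=.06); print(read_gripper_width(),read_force(),read_wrist_torque())
move_straight(tcp_at([*T,.19]),q,feed=.1)
psi=np.radians(90)
# check feasibility along
for th in range(0,56,5): 
    r=solve_ik(*tip_pose(psi,np.radians(th),[POT[0],POT[1]+.022,.087],-1)); print(th,None if r is None else np.round(r,2))
c=read_camera("scene");save(c,"g_scene",(110,40,380,340),2)
E
```

```text
False [ 0.43891252 -0.09504561  0.05593423]
0.012319953433120104 [-0.95241948 -0.23690545  6.33348937]
0.012531760552761333 [ 0.0032551  -0.313175   -2.84046121] [ 0.0121871   0.00253285 -0.07426731]
0 [-0.18  0.65 -0.21  1.61  0.16  0.9  -2.03]
5 [-0.11  0.64 -0.24  1.63  0.08  0.87 -1.93]
10 [-0.04  0.63 -0.27  1.64 -0.02  0.84 -1.82]
15 [ 0.03  0.63 -0.3   1.65 -0.11  0.83 -1.71]
20 [ 0.11  0.64 -0.33  1.66 -0.2   0.82 -1.59]
25 [ 0.18  0.65 -0.36  1.67 -0.3   0.82 -1.48]
30 [ 0.25  0.67 -0.39  1.67 -0.38  0.84 -1.37]
35 [ 0.31  0.7  -0.42  1.68 -0.46  0.86 -1.27]
40 [ 0.38  0.73 -0.46  1.67 -0.52  0.88 -1.19]
45 [ 0.45  0.77 -0.5   1.67 -0.57  0.9  -1.12]
50 [ 0.5   0.82 -0.54  1.66 -0.62  0.94 -1.05]
55 [ 0.55  0.87 -0.57  1.65 -0.66  0.97 -0.99]
```

View pics/g_scene.png

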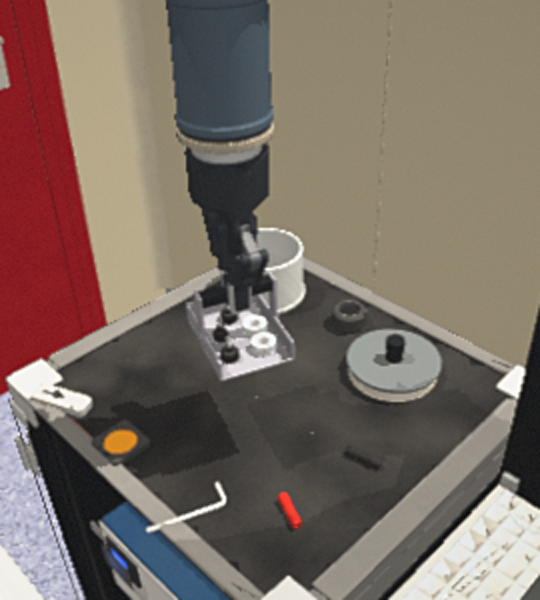

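```bash
python3 - <<'E'
from h import *
psi=np.radians(90); L=lambda z:[POT[0],POT[1]+.022,z]
# route: stay left of pot? go over at lip z 0.13
tray_go(psi,-3,L(.13),feed=.12)
c=read_camera("scene");save(c,"h_scene",(110,40,380,340),2); print(read_ee_pos(),read_force())
E
```

```text
[0.637934   0.15810031 0.17916491] [ 0.22642426  0.13158274 -2.80650771]
```

View pics/h_scene.png

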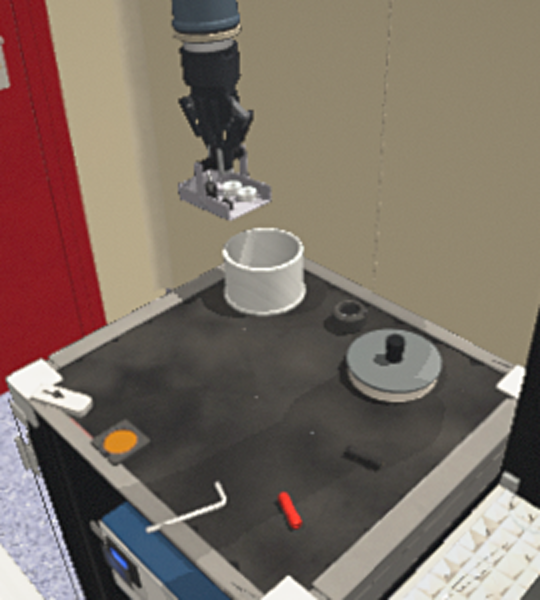

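```bash
python3 - <<'E'
from h import *
psi=np.radians(90); L=lambda z:[POT[0],POT[1]+.022,z]
tray_go(psi,-2,L(.087),feed=.08)
for th in range(2,27,3): tray_go(psi,th,L(.087),feed=.02)
dwell(.3)
print(read_ee_pos(),read_force(),read_time_s())
c=read_camera("scene");save(c,"i_scene",(160,60,340,240),3);c=read_camera("top");save(c,"i_top",(150,90,390,320),2.5)
E
```

```text
[0.63797665 0.12808335 0.1581193 ] [ 0.03143259  0.58416309 -0.68298138] 25.025
```

View pics/i_scene.png

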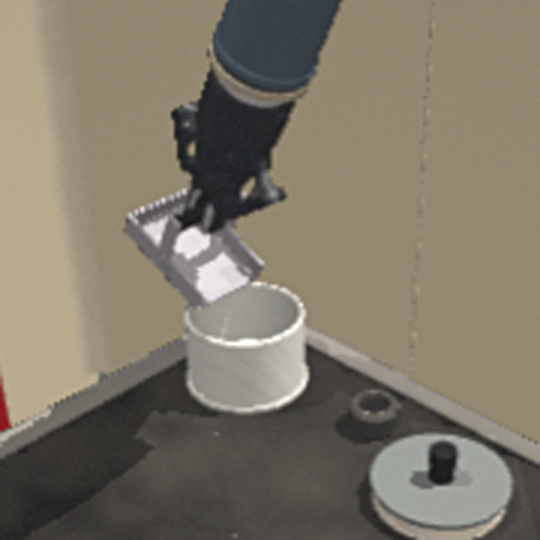

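View pics/i_top.png

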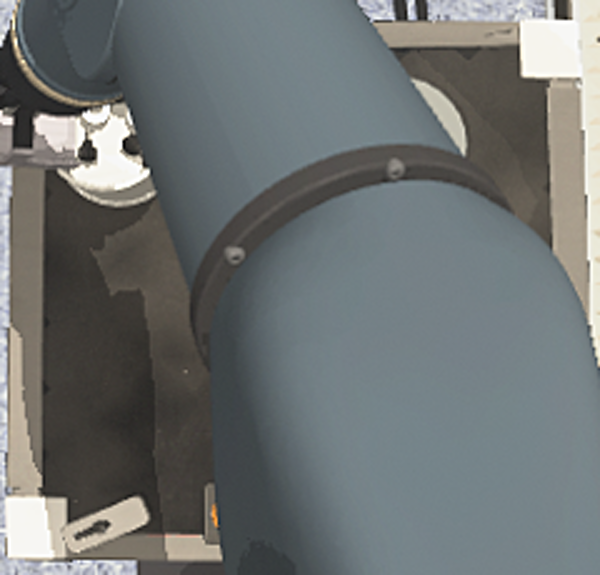

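```bash
python3 - <<'E'
from h import *
psi=np.radians(90); L=lambda z:[POT[0],POT[1]+.022,z]
for th in range(31,47,5): tray_go(psi,th,L(.089),feed=.03)
dwell(.3)
print(read_ee_pos(),read_force(),read_time_s())
c=read_camera("scene");save(c,"j_scene",(160,60,340,240),3)
for th in (30,15,0): tray_go(psi,th,L(.11),feed=.06)
tray_go(psi,0,L(.13),feed=.1); print(read_force(), read_gripper_width())
c=read_camera("scene");save(c,"k_scene",(160,60,340,240),3);c=read_camera("top");save(c,"k_top",(150,90,390,320),2.5)
E
```

```text
[0.63795494 0.10244255 0.16521397] [-0.22723046 -0.23467288 -1.32996333] 26.925
[-0.47919207 -0.82774592 -1.23503961] 0.012606325962701979
```

View pics/j_scene.png

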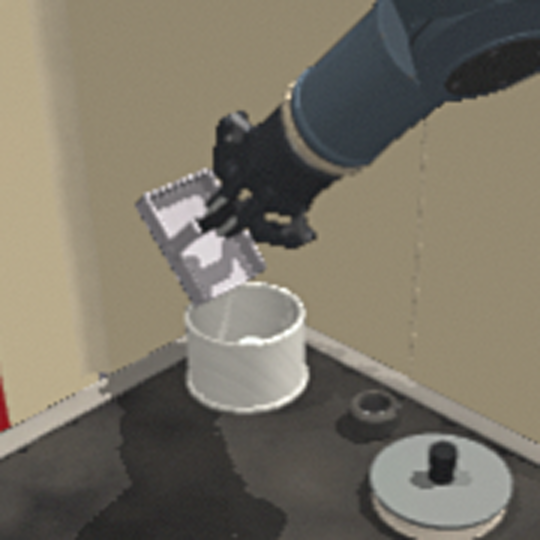

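View pics/k_scene.png

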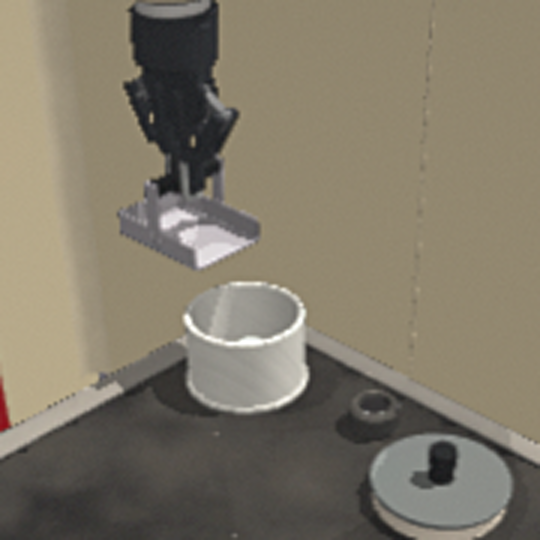

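View pics/k_top.png

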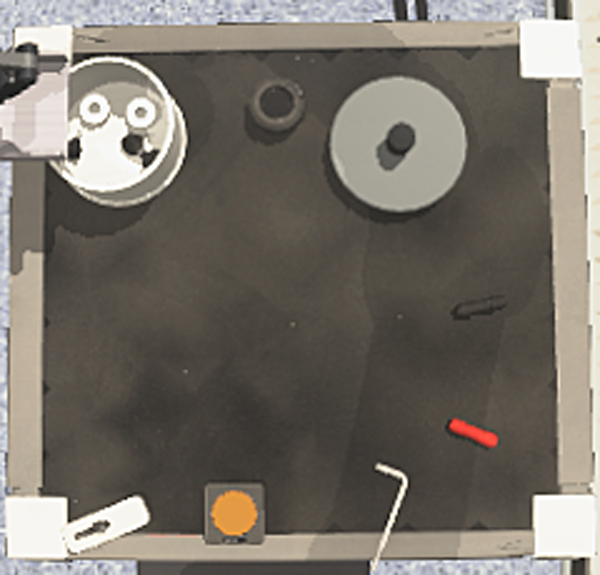

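```bash
python3 - <<'E'
from h import *
psi=np.radians(80); O=np.array([.475,-.02]); u=np.array([np.cos(psi),np.sin(psi)])
lip=lambda z:[*(O-.055*u),z+.003]
tray_go(psi,0,lip(.12),feed=.2)
tray_go(psi,0,lip(.02),feed=.12)
p,q=tip_pose(psi,0,lip(-.002),-1)
print(move_straight(p,q,feed=.03,max_force=4),read_ee_pos(),read_force())
command_gripper(.04);dwell(.1);command_gripper(.085)
move_straight(tcp_at([*O,.20]),q,feed=.15)
c=read_camera("wrist");save(c,"l_wrist");c=read_camera("top");save(c,"l_top",(150,90,390,320),2.5)
W=cloud(c);m=(np.hypot(W[...,0]-O[0],W[...,1]-O[1])<.06)&(W[...,2]>.06)&(W[...,2]<.08);Q=W[m]
print(cv2.minAreaRect(Q[:,:2].astype(np.float32)*1000) if len(Q) else 0,Q[:,2].mean(),read_time_s())
E
```

```text
True [ 0.47486513 -0.02002444  0.05582431] [-0.68539313 -0.96947451  7.34406125]
0 nan 34.1083<stdin>:12: RuntimeWarning: Mean of empty slice.
  ret = ret.dtype.type(ret / rcount)
```

View pics/l_wrist.png

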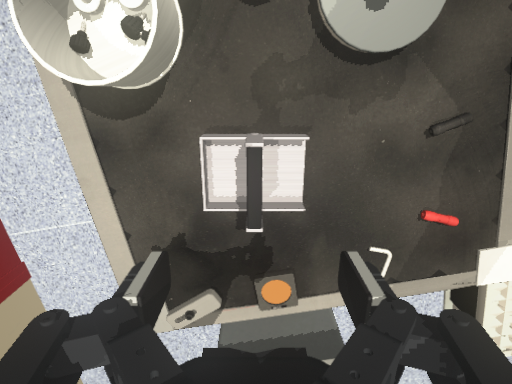

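View pics/l_top.png

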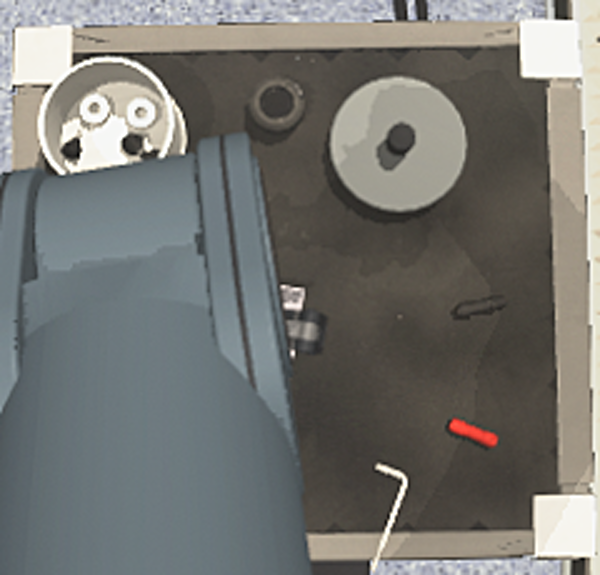

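```bash
cat >> h.py <<'E'
def coupler(c,xy,r=.045,zmin=.0045,zmax=.02):
    W=cloud(c);m=(np.hypot(W[...,0]-xy[0],W[...,1]-xy[1])<r)&(W[...,2]>zmin)&(W[...,2]<zmax)
    n,lab,st,ce=cv2.connectedComponentsWithStats(m.astype(np.uint8))
    if n<2: return None
    i=1+np.argmax(st[1:,4]);Q=W[lab==i]
    (cx,cy),(w,h),a=cv2.minAreaRect(Q[:,:2].astype(np.float32)*1000)
    if w<h: a+=90;w,h=h,w
    return np.array([cx,cy])/1000,a%180,(round(w,1),round(h,1)),len(Q),Q[:,2].max()
E
python3 - <<'E'
from h import *
reach([.46,-.22,.20],qd(np.radians(350))); print(np.round(read_joints(),2))
c=read_camera("wrist");save(c,"m_wrist")
for n,xy in(("red",(.381,-.226)),("black",(.487,-.232))): print(n,coupler(c,xy))
for th in ["coupler_0_c","coupler_1_c","coupler_2_c"]: print(th,pp("wrist",th))
c=read_camera("scene");save(c,"m_scene")
E
```

```text
[ 0.73  0.41 -0.53  1.91  0.27  0.88 -0.11]
red (array([ 0.38236084, -0.22264459]), 66.44613647460938, (41.7, 11.4), 343, np.float64(0.013606935013317082))
black (array([ 0.48869366, -0.23177887]), 101.90411472320557, (42.4, 11.4), 354, np.float64(0.013572219280874273))
coupler_0_c [([0.3814, -0.2228, 0.0084], 0.71)]
coupler_1_c [([0.4881, -0.237, 0.0051], 0.79)]
coupler_2_c []
```

View pics/m_wrist.png

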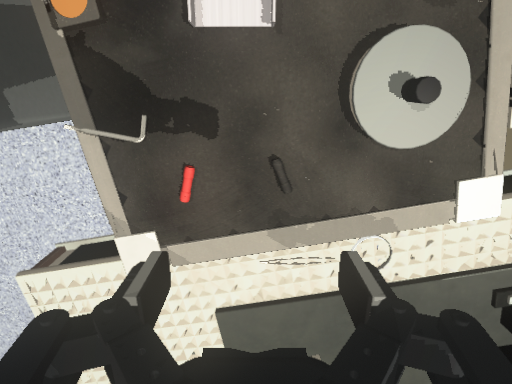

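View pics/m_scene.png

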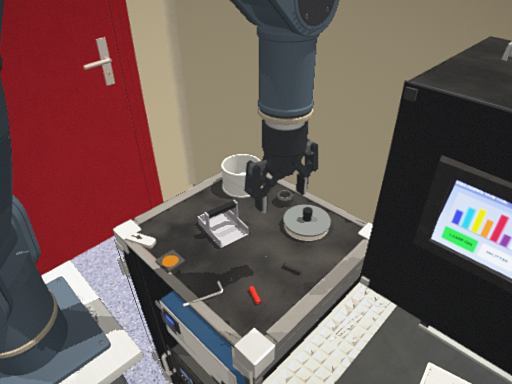

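```bash
cat >> h.py <<'E'
def grab(xy,axis_deg,jaw_deg):
    q=qd(np.radians(jaw_deg))
    reach([*xy,.12],q); command_gripper(.045)
    move_straight([*xy,.05],q,feed=.15)
    hit=move_straight([*xy,.0135],q,feed=.06,max_force=8)
    z=read_ee_pos()[2]; 
    command_gripper(0.0,40); w=read_gripper_width()
    move_straight([*xy,.15],q,feed=.15)
    print("grab",hit,z,w,read_gripper_width(),read_time_s())
def drop(jaw_deg,off=(0,0)):
    q=qd(np.radians(jaw_deg)); p=POT+np.array(off)
    reach([*p,.17],q)
    print("w above pot",read_gripper_width())
    hit=move_straight([*p,.062],q,feed=.12,max_force=8); print(hit,read_ee_pos())
    command_gripper(.03); dwell(.2)
    move_straight([*p,.17],q,feed=.15); print(read_time_s())
E
python3 - <<'E'
from h import *
grab([.4885,-.2325],102,12)
c=read_camera("wrist");save(c,"n_wrist")
E
```

```text
grab False 0.013472898163951516 0.010212673550076412 0.01034265835299405 39.675
```

View pics/n_wrist.png

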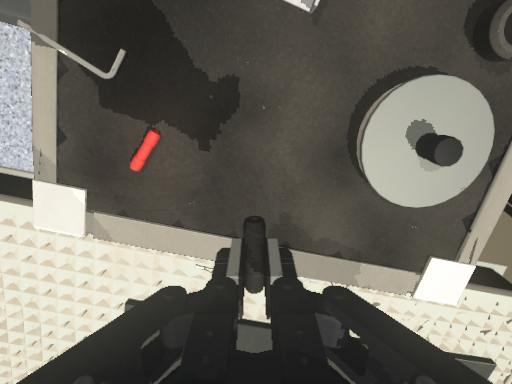

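```bash
python3 - <<'E'
from h import *
drop(330,(0,-.0))
c=read_camera("wrist");save(c,"o_wrist")
reach([.46,-.20,.20],qd(np.radians(340)))
c=read_camera("wrist");save(c,"o2_wrist")
print(coupler(c,(.382,-.2235)),pp("wrist","coupler_0_c"))
c=read_camera("top");save(c,"o_top",(150,90,390,320),2.5)
E
```

```text
w above pot 0.010210490165651452
False [0.63849191 0.07888394 0.06275369]
43.4667
(array([ 0.38226712, -0.22292621]), 67.13410949707031, (42.3, 11.1), 326, np.float64(0.012830219755193481)) [([0.4602, -0.0746, 0.0037], 0.65), ([0.3848, -0.2225, 0.0072], 0.53)]
```

View pics/o_wrist.png

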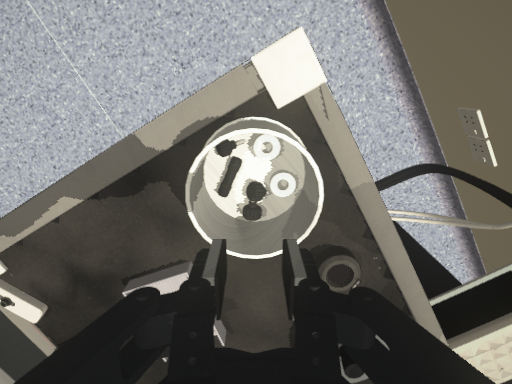

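View pics/o2_wrist.png

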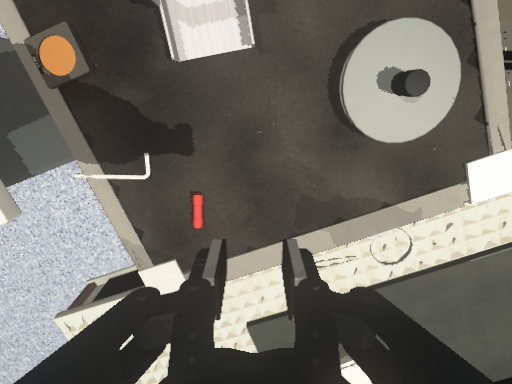

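View pics/o_top.png

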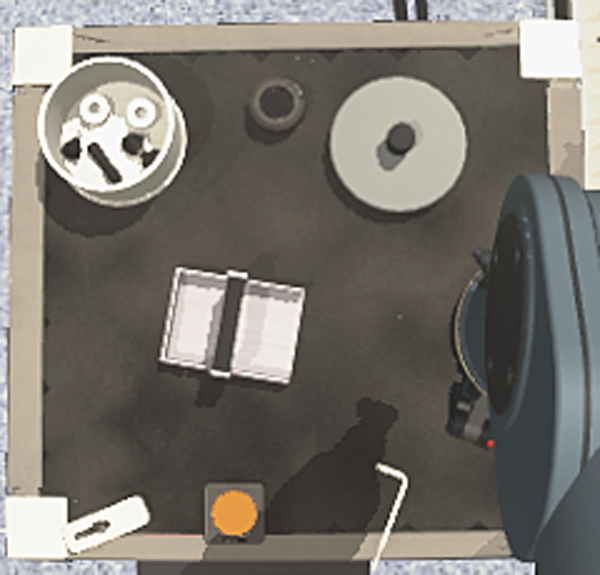

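```bash
python3 - <<'E'
from h import *
grab([.3823,-.2235],67,337)
c=read_camera("wrist");save(c,"p_wrist")
drop(330,(-.005,-.005))
c=read_camera("wrist");save(c,"p2_wrist")
W=cloud(c);m=(np.hypot(W[...,0]-POT[0],W[...,1]-POT[1])<.044)&(W[...,2]>0);print("heap max",W[m][:,2].max())
E
```

```text
grab False 0.013593225944028633 0.0102542547745292 0.010087310657598674 48.5917
w above pot 0.010065837953656707
False [0.63352297 0.07389518 0.06274381]
52.5333
heap max 0.25105429682358943
```

View pics/p_wrist.png

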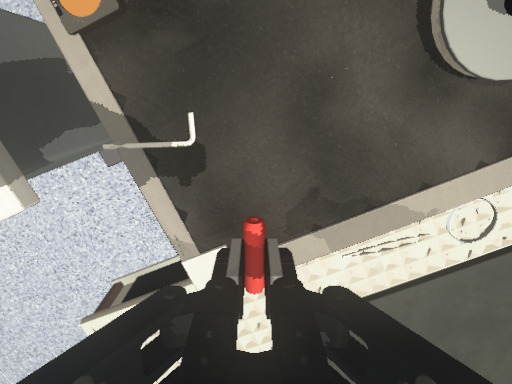

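View pics/p2_wrist.png

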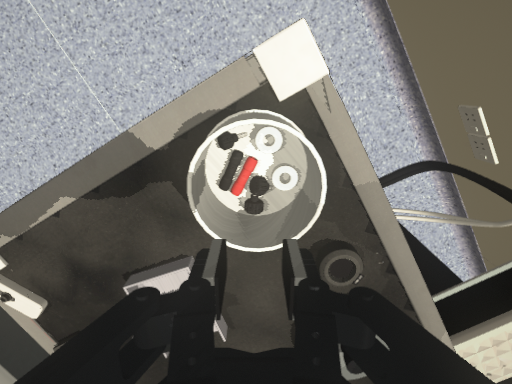

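```bash
python3 - <<'E'
from h import *
def rim(c,n):
    W=cloud(c);m=(np.hypot(W[...,0]-.638,W[...,1]-.0788)<.07)&(W[...,2]>.071)&(W[...,2]<.08);Q=W[m]
    # least-squares circle
    A=np.c_[2*Q[:,:2],np.ones(len(Q))];s=np.linalg.lstsq(A,(Q[:,:2]**2).sum(1),rcond=None)[0]
    print(n,len(Q),s[:2].round(4),np.sqrt(s[2]+s[:2]@s[:2]).round(4))
    m=(np.hypot(W[...,0]-.638,W[...,1]-.0788)<.047)&(W[...,2]>0.0)&(W[...,2]<.12);print("heap",np.sort(W[m][:,2])[-5:].round(3))
rim(read_camera("wrist"),"wrist")
a=np.radians(270)
reach([.629,-.1633,.17],qd(a)); print(np.round(read_joints(),2))
command_gripper(.085)
rim(read_camera("top"),"top")
c=read_camera("wrist");save(c,"q_wrist");W=cloud(c)
m=(np.hypot(W[...,0]-.6285,W[...,1]+.163)<.03)&(W[...,2]>.047)&(W[...,2]<.057);Q=W[m];print(cv2.minEnclosingCircle(Q[:,:2].astype(np.float32)*1000))
for cam in("wrist","top"):
    for th in("coupler_0_c","coupler_1_c","coupler_2_c"):print(cam,th,pp(cam,th))
c=read_camera("scene");save(c,"q_scene",(110,140,380,340),2.5)
E
```

```text
wrist 2273 [0.6385 0.0805] 0.0532
heap [0.026 0.026 0.026 0.026 0.027]
[ 0.25  0.6  -0.12  1.6   0.08  0.95 -1.46]
top 353 [0.6376 0.0793] 0.0538
heap [0.026 0.026 0.026 0.026 0.026]
((629.1046752929688, -162.61805725097656), 11.664286613464355)
wrist coupler_0_c [([0.6241, 0.08, 0.0109], 0.72)]
wrist coupler_1_c [([0.6179, 0.0851, 0.0102], 0.61)]
wrist coupler_2_c []
top coupler_0_c [([0.6282, 0.0787, 0.0095], 0.54), ([0.6309, 0.063, 0.011], 0.51)]
top coupler_1_c [([0.6174, 0.0922, 0.0138], 0.48)]
top coupler_2_c []
```

View pics/q_wrist.png

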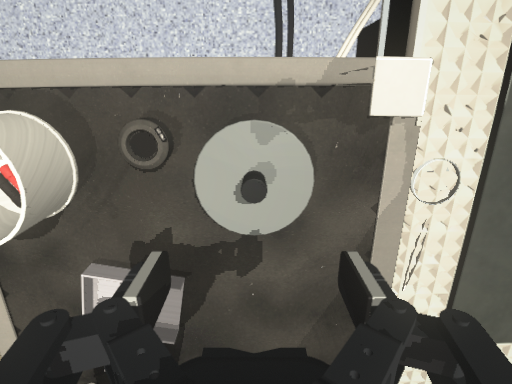

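View pics/q_scene.png

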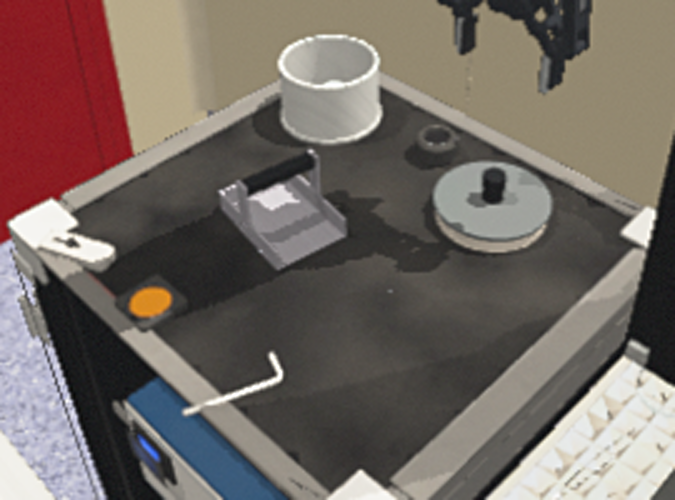

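```bash
python3 - <<'E'
from h import *
H=[.629,-.163]; P=[.638,.0793]
hit=move_straight(tcp_at([*H,.046]),feed=.1,max_force=15); print(hit,read_ee_pos())
command_gripper(0.0,50); print(read_gripper_width())
move_straight(tcp_at([*H,.17]),feed=.12); print(read_gripper_width())
move_straight(tcp_at([*P,.17]),feed=.2)
c=read_camera("scene");save(c,"r_scene",(160,60,340,240),3)
move_straight(tcp_at([*P,.125]),feed=.1)
hit=move_straight(tcp_at([*P,.1035]),feed=.03,max_force=8); print(hit,read_ee_pos(),read_force())
E
```

```text
False [ 0.62943417 -0.16312099  0.03869316]
0.02275537143121574
0.022195011381277566
True [0.63774564 0.07927672 0.09727596] [-1.92328678  0.46087326  7.45291924]
```

View pics/r_scene.png

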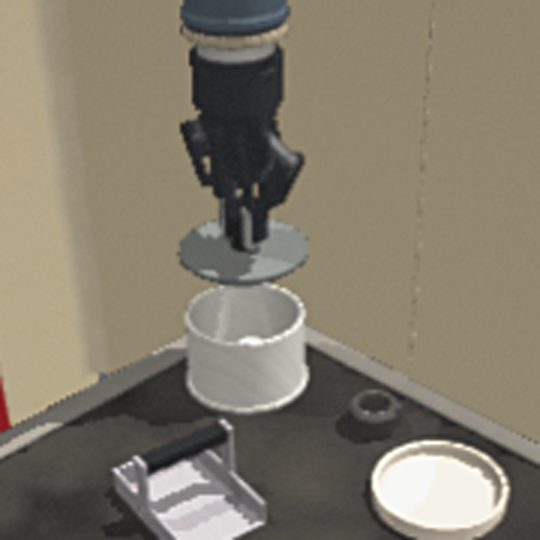

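TCP stopped at z=0.0973, which matches the seated height (0.065+0.040−0.008=0.097). Release, back off and check.

```bash
python3 - <<'E'
from h import *
P=[.638,.0793]
command_gripper(.05); command_gripper(.085)
move_straight(tcp_at([*P,.24]),feed=.15)
c=read_camera("wrist");save(c,"s_wrist");W=cloud(c)
m=(np.hypot(W[...,0]-P[0],W[...,1]-P[1])<.075)&(W[...,2]>.07)&(W[...,2]<.095);Q=W[m]
print(cv2.minEnclosingCircle(Q[:,:2].astype(np.float32)*1000),np.median(Q[:,2]),np.linalg.lstsq(np.c_[Q[:,:2],np.ones(len(Q))],Q[:,2],rcond=None)[0].round(4))
reach([.46,-.25,.30],qd(np.radians(300)))
dwell(.5)
c=read_camera("top");save(c,"s_top",(150,90,390,320),2.5);W=cloud(c)
m=(np.hypot(W[...,0]-P[0],W[...,1]-P[1])<.075)&(W[...,2]>.07)&(W[...,2]<.095);Q=W[m]
print(cv2.minEnclosingCircle(Q[:,:2].astype(np.float32)*1000),np.median(Q[:,2]))
m=(np.hypot(W[...,0]-.475,W[...,1]+.02)<.06)&(W[...,2]>.06)&(W[...,2]<.08);Q=W[m];print("bar",cv2.minAreaRect(Q[:,:2].astype(np.float32)*1000),Q[:,2].mean(),Q[:,2].std())
m=(np.hypot(W[...,0]-.663,W[...,1]+.062)<.05)&(W[...,2]>.02)&(W[...,2]<.03);Q=W[m];print("det",Q.mean(0).round(4),cv2.minEnclosingCircle(Q[:,:2].astype(np.float32)*1000))
c=read_camera("scene");save(c,"s_scene",(110,140,380,340),2.5);print(read_time_s(),read_force())
E
```

```text
((637.499267578125, 78.81101989746094), 58.77910614013672) 0.08137354001885927 [-0.0002  0.0003  0.0815]
((637.1795043945312, 78.90623474121094), 59.51081848144531) 0.0812037640327363
bar ((474.6465148925781, -21.238027572631836), (15.84831714630127, 83.93443298339844), 79.98663330078125) 0.0699179405618498 0.0019088701353189965
det [ 0.6634 -0.0602  0.0241] ((664.1708374023438, -59.98016357421875), 23.686445236206055)
64.4333 [-1.92141094 -0.58999099 -0.22043803]
```

View pics/s_top.png

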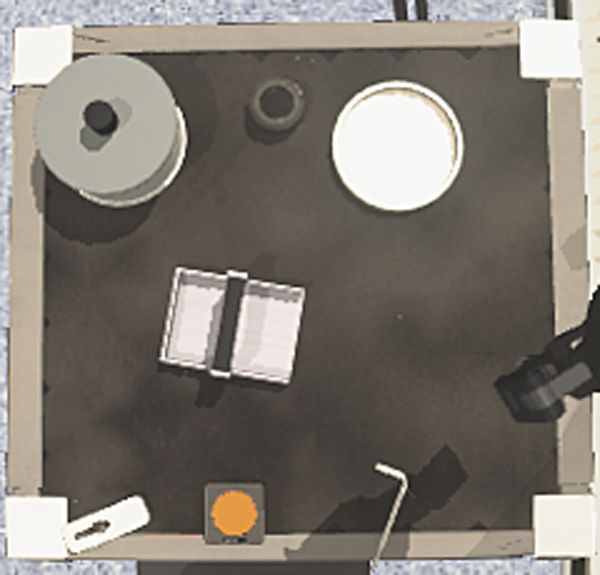

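View pics/s_scene.png

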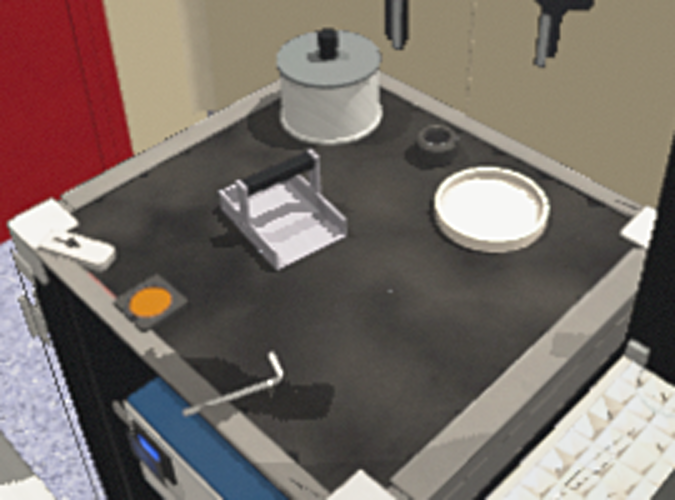

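View pics/s_wrist.png

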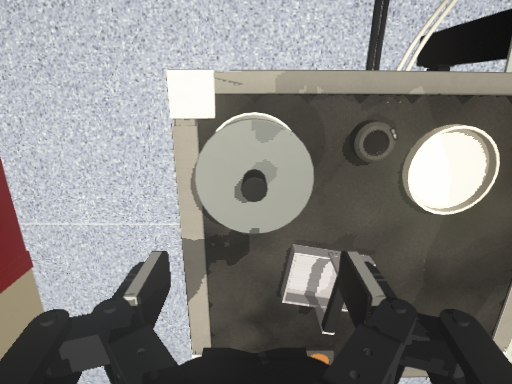

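Lid disc top is at 81 mm and level. The tray is flat and empty, the puck hasn't moved, and no coupler is left on the trolley top.

```bash
python3 -c "
from bench import *
print(finish_job())"
```

```text
the job is handed in; nothing more can be done
None
```

The job is done and handed in after about 65 s of the 210 s allowed. I set the lid flat in the holder and tipped the three knobs and two bushes from the tray into the pot. The empty tray then went down on the trolley top, the black and red couplers into the pot, and the lid back on.

My last checks before handing in:
- **Lid:** the top of its disc measured 81 mm, which is the fully seated height, and it was level.
- **Pot:** all seven pieces showed inside it before the lid went on, heaped to about 27 mm against the 65 mm limit.
- **Tray:** empty and flat, with the top of its handle at 70 mm.
- **Sensor puck:** in the same place as at the start.
- **Trolley top:** no couplers left in any of the camera views. I found only the two at the start, and neither had been knocked aside.

One reading disagreed. After the couplers were in the pot, the network reported a second red coupler in the top view; the position it gave was also inside the pot and no such piece showed in the pictures, so I took it as a false report. No other check failed.

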